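# Set out the desk for the next smear

### The arm

A 6-joint arm with a two-finger parallel gripper is mounted at the origin on a cart in front of the work surface, level with it; the furniture and walls round the work are solid. World frame = base frame: x ahead of the robot, y to its left, z up, the work surface at z = 0. Lengths are in m, angles in rad, forces in N, time in s.
With the tool pointing down it reaches from about 0.425 to 0.925 m from the base axis. Payload 12.5 kg.
Tool frame: the origin (TCP) lies at the centre of the arm's flange, where the gripper is bolted on; the fingertips stand 173 mm ahead of it and the grasp point (between the pads) lies 155 mm ahead of it (grip_point_offset is the distance from the TCP to the grasp point, in m); z points along the fingers, y is the line along which they close (so a half turn about z gives the same grasp; the last joint's range is limited). The gripper opens to 85 mm and grips with 20 to 120 N. Pads are 22 mm wide; open, the fingers measure 114 mm over their backs; the gripper's body (76 mm by 85 mm) begins 54 mm behind the grasp point. The pads swing forward as they close: fully open they stand 13 mm farther back than shut.
Start: joints at [1.047, 0.491, 1.559, -0, 1.092, -0.106], TCP at [0.254, 0.571, 0.405] pointing down, gripper open.
Joint ranges: [-3.1, 3.1], [-0.84, 2.19], [0.05, 2.79], [-1.13, 4.28], [0.06, 2.93], [-2.69, 2.69]. Speed limits (rad/s): [2.22, 2.22, 2.79, 3.14, 3.14, 3.14].

### API

Orientations are given as a rotation vector (axis times angle).
In Python, from bench import * gives the robot as it stands. Calls block until the motion is done:
- move_ptp(position, orientation): joint-space move of the TCP to a pose.
- line_to(position, velocity=0.15, rot=None, max_force=None): straight line of the TCP; rot=None keeps the orientation; velocity is the mean speed in m/s. With max_force (N) it stops when the force on the tool has changed by that much, and returns True; else False.
- movej(angles): joint-space move.
- release() and close(): open the fingers fully, or close them until they stop; the grip force is fixed at half the most.
- dwell(seconds).
- inverse_kinematics(position, orientation): joint angles nearest the present ones, or None.
- grab_frame(name): name is "scene" or "top" or "wrist"; returns a dict with "img" (400x640x3 uint8, red, green, blue), "K" (3x3 intrinsics, pixels), "eye" and "rotation" of the camera in the world. Camera axes: x right, y down, z forward; pixel columns grow to the right and rows downward; lengths in m; the calibration is good to about 2 mm. A picture is of the moment at which its call begins. There is no depth.
A pose or a line that the arm cannot do raises MotionError and nothing moves.
- close_job(): hands the job in; it is judged then, once.
Readings, each from a call of its own:
- get_time(): time.
- get_joints(): joint angles.
- get_qd(): joint speeds.
- get_joint_torque(): joint torques, N m.
- get_eef_pos(): TCP position.
- get_eef_rot(): TCP orientation.
- get_contact_force(): force on the tool from outside, world axes, zero at the start.
- get_ft_torque(): the same for the moment, N m.
- get_grip_width(): opening from 0.0 (shut) to 1.0 (fully open).
- get_finger_force(): force on a finger pad.
Only numpy, scipy, OpenCV 4.12 (cv2) and the standard library are available. Lean on these libraries where they do the work, as an engineer would, in place of code of your own. Each camera call takes 0.05 s, during which the arm holds its last target. There are 200 camera calls.

### The job

Set out the desk for the next smear: stand the red-lidded cup on the middle of the yellow note pad and the orange-lidded cup on the middle of the red lid, put the brown dropper bottle on the desk midway between the note pad and the green slide case, in line with them, and stand the label roll directly behind the slide case (on the side away from the robot), centred on its long side with a gap of about 3 cm. Everything stands upright; leave the pad and the case where they lie, and do not disturb the white bottle, the stamp or the mouse.

Things in the scene. Friction and masses are not known exactly. Their poses are not given: they have to be found in the camera images.
- note_pad: pad of yellow notes lying flat on the desk, 67x67x18 mm, loose (120 g). Origin: centre of its underside; its top is 18 mm above; z up. The row from the pad to the slide case runs along its own y axis (within 0.02 rad): the case is 220 to 235 mm away, on the -y side or on the +y side
- slide_case: flat lime-green plastic slide case, shut, 72 (x) x 105 (y) x 16 mm (z), loose (200 g). Origin: centre of its underside. Its own +x axis points to its back, away from the robot; its long side runs along y, within 0.16 rad of the world's y
- red_cup: white specimen cup with a red screw lid, 65 mm high. Origin: centre of its underside, z up. Lid 62 mm in diameter from 49 to 65 mm above the origin, flat on top (take it by the lid); the cup below tapers, 56 mm at most; about 80 g
- orange_cup: smaller white specimen cup with an orange screw lid, 53 mm high. Origin: centre of its underside, z up. Lid 58 mm in diameter from 37 to 53 mm above the origin (take it by the lid); the cup below is 52 mm at most; about 60 g
- dropper: brown dropper bottle with a black rubber bulb, 102 mm high. Origin: centre of its underside, z up. Body 32 mm in diameter up to about 65 mm, narrower above; take it at about 55 to 60 mm, so that the bulb stays clear of the palm of the gripper; about 70 g
- roll: white roll of labels standing on its flat end, round, 64 mm in diameter, 50 mm high. Origin: centre of its underside, z up; solid to the grasp, take it across the diameter; about 110 g
- white_flask: bystander: white plastic bottle, 47 mm in diameter, 110 mm high; origin at the centre of its underside
- stamp: bystander: black and red self-inking stamp standing upright, 32x44x92 mm; origin at the centre of its underside
- pc_mouse: bystander: black computer mouse, 110 (x) x 62 (y) x 36 mm (z); origin at the centre of its underside
Not all that is in view belongs to the job. Leave any pink look-alike of the dropper alone.

How it is judged:
By the outcome, as a careful person would: the job done as asked, in the order asked, and still so for the second after the job is handed in, with the robot touching nothing.
It also fails if it takes over 112 s, if anything falls off the work surface, if the arm or the gripper's body presses on something with over 40 N, if the wrist force passes 120 N, or if a joint passes its speed limit or range.

## Working session

There is one attempt and no reset: what is moved stays moved. The work goes in short steps, each a Python script; the robot and the scene stay as the last script left them, time stands still between calls to the robot, and variables do not carry over. Pictures are saved under pics/ and viewed, at most 14 in all, crops included, and the job is handed in when it is done.

```bash
mkdir -p pics; ls
python3 - <<'E'
from bench import *
import cv2
for n in("top","scene"):
    f=grab_frame(n); cv2.imwrite(f"pics/{n}0.png",f["img"][:,:,::-1]); print(n,f["K"],f["eye"],f["rotation"])
print(get_time(),get_eef_rot())
E
```

```text
pics
top [[416.34820037   0.         317.10938474]
 [  0.         416.34820037 203.26631665]
 [  0.           0.           1.        ]] [ 0.31824309 -0.1313542   1.43918298] [-2.15599405  2.11504377 -0.16091629]
scene [[518.4137783    0.         321.59013296]
 [  0.         518.4137783  195.15254199]
 [  0.           0.           1.        ]] [-0.6233057  -0.77144709  0.78101553] [-1.84613793  1.09855804 -0.62098928]
0.1 [-6.51495653e-01 -3.07298560e+00  1.49863071e-03]
```

View pics/top0.png

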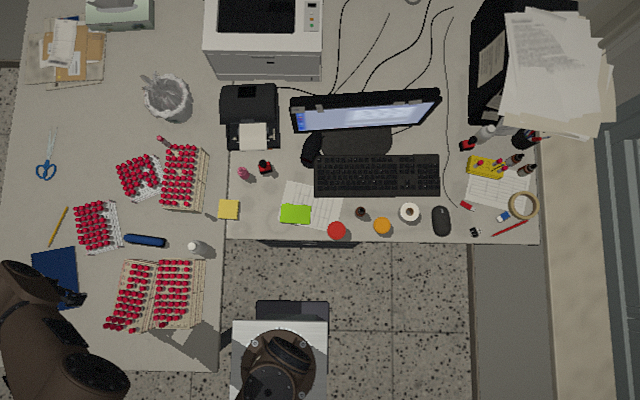

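View pics/scene0.png

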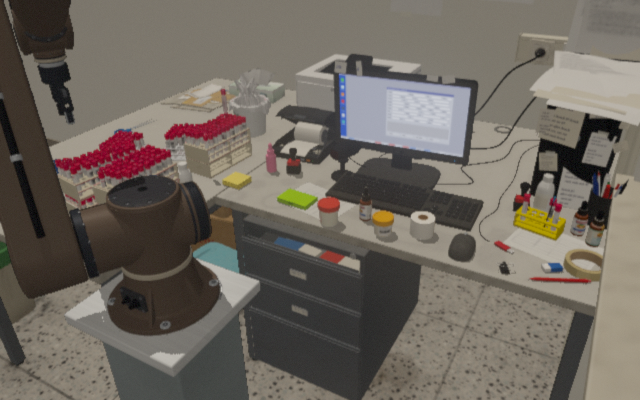

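The top view shows the pad at (229,209), case (296,213), red cup (337,230), orange cup (383,226), brown dropper (361,212), roll (409,212) and mouse (441,220). The white bottle is at (194,247) and the black/red stamp at (265,167).

Things that could be taken for the dropper:
- the brown bottle at (361,212), which I choose because it is brown with a black bulb
- the pink look-alike at (243,172)
- the stamp at (265,167)
- the brown bottles in the rack on the right, at (517,158) and (530,170)

I'll check the choice with a crop and take rough positions.

```bash
cat > h.py <<'E'
from bench import *
import numpy as np, cv2
from scipy.spatial.transform import Rotation as R
def ray(f,px,z):
    d=R.from_rotvec(f["rotation"]).as_matrix()@np.linalg.inv(f["K"])@np.array([px[0],px[1],1.])
    return f["eye"]+d*(z-f["eye"][2])/d[2]
def proj(f,p):
    c=f["K"]@(R.from_rotvec(f["rotation"]).as_matrix().T@(np.array(p)-f["eye"])); return c[:2]/c[2]
def down(yaw):  # tool z down, tool y (closing line) at world angle yaw
    y=np.array([np.cos(yaw),np.sin(yaw),0]);z=np.array([0,0,-1.]);x=np.cross(y,z)
    return R.from_matrix(np.c_[x,y,z]).as_rotvec()
def blob(img,near,lo,hi,r=40):
    hsv=cv2.cvtColor(img,cv2.COLOR_RGB2HSV)
    m=cv2.inRange(hsv,np.array(lo),np.array(hi))
    k=np.zeros_like(m);cv2.circle(k,tuple(int(v) for v in near),r,255,-1);m&=k
    c=max(cv2.findContours(m,cv2.RETR_EXTERNAL,cv2.CHAIN_APPROX_NONE)[0],key=cv2.contourArea)
    return c
def cen(c):
    M=cv2.moments(c);return np.array([M["m10"],M["m01"]])/M["m00"]
E
python3 - <<'E'
from h import *
f=grab_frame("top");s=grab_frame("scene")
for n,p,z in[("pad",(229,209),.018),("case",(296,213),.016),("red",(337,230),.065),("orange",(383,226),.053),("drop",(361,212),.1),("roll",(409,212),.05),("mouse",(441,220),.03),("flask",(194,247),.11),("stamp",(265,167),.09),("pink",(243,172),.1),("deskfront",(300,237),0)]:
    print(n,ray(f,p,z).round(3))
w=grab_frame("wrist");print(w["eye"]-get_eef_pos(), R.from_rotvec(w["rotation"]).as_matrix().round(2),R.from_rotvec(get_eef_rot()).as_matrix().round(2),w["K"][0,0])
a=cv2.resize(s["img"][130:270,215:475],None,fx=3,fy=3,interpolation=cv2.INTER_CUBIC)
cv2.imwrite("pics/crop.png",a[:,:,::-1])
E
```

```text
pad [0.519 0.186 0.018]
case [ 0.51  -0.046  0.016]
red [ 0.449 -0.186  0.065]
orange [ 0.466 -0.34   0.053]
drop [ 0.506 -0.262  0.1  ]
roll [ 0.516 -0.428  0.05 ]
mouse [ 0.493 -0.541  0.03 ]
flask [0.382 0.27  0.11 ]
stamp [0.652 0.057 0.09 ]
pink [0.631 0.128 0.1  ]
deskfront [ 0.428 -0.061  0.   ]
[-0.06502315  0.0268851  -0.03222183] [[ 0.4   0.88  0.26]
 [ 0.91 -0.39 -0.11]
 [-0.    0.28 -0.96]] [[-0.91  0.41 -0.  ]
 [ 0.41  0.91 -0.  ]
 [ 0.   -0.   -1.  ]] 294.8940321242923
```

View pics/crop.png

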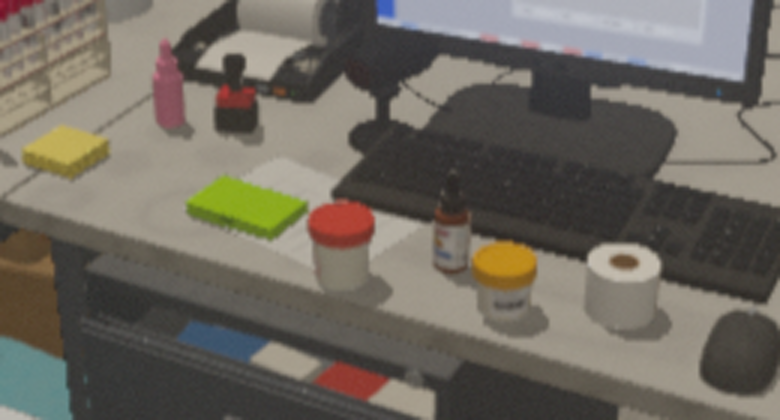

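The crop confirms the chosen dropper: brown bottle with a label and black bulb at crop (450,225). The pink look-alike is at (170,90) and the black/red stamp at (235,100). Next I take wrist views for accurate positions.

Run:
```python
from h import *
import pickle
print(get_joints())
for n,p in[("A",[.47,.07,.38]),("B",[.45,-.30,.38])]:
    move_ptp(p,down(np.pi/2)); f=grab_frame("wrist"); pickle.dump(f,open(f"{n}.pkl","wb"))
    cv2.imwrite(f"pics/{n}.png",f["img"][:,:,::-1])
    for z in(.0,): print(n,f["eye"].round(3))
print(get_joints(),get_time())
```

```text
[ 1.04740318e+00  4.91243640e-01  1.55913398e+00  2.32810795e-05
  1.09170445e+00 -1.05601728e-01]
A [0.399 0.069 0.348]
B [ 0.379 -0.301  0.348]
[-7.08156113e-01  3.99873619e-01  1.79568686e+00  1.45611638e-04
  9.46130323e-01 -2.28045783e+00] 3.7083
```

View pics/A.png

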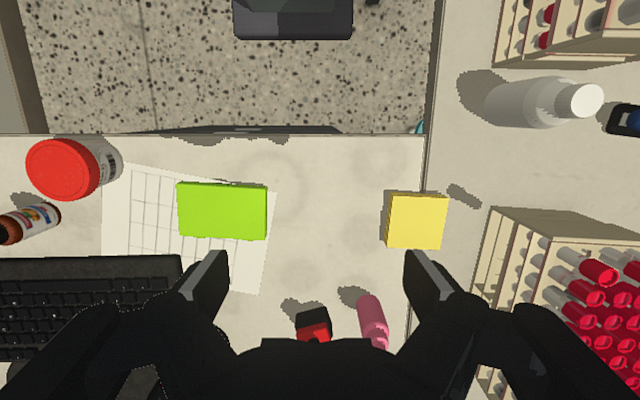

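View pics/B.png

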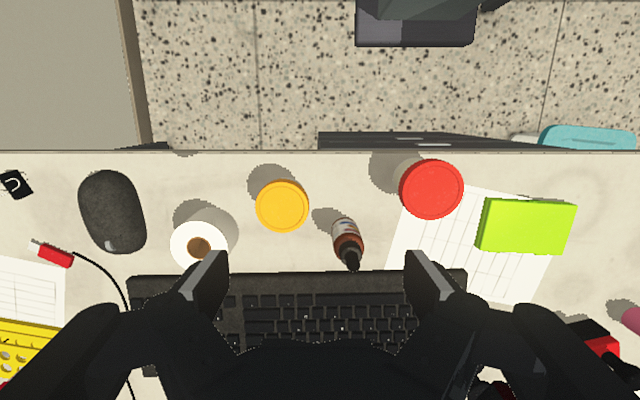

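View A shows the case at (222,210), the pad at (415,220), the stamp at (313,325) and the pink bottle at (372,322). View B shows the mouse at (112,212), roll (200,245), orange lid (282,205), dropper (346,240) and red lid (431,189).

Run:
```python
from h import *
import pickle
A=pickle.load(open("A.pkl","rb"));B=pickle.load(open("B.pkl","rb"))
ha=cv2.cvtColor(A["img"],cv2.COLOR_RGB2HSV);hb=cv2.cvtColor(B["img"],cv2.COLOR_RGB2HSV)
print("case",ha[210,222],ha[184,222],"pad",ha[220,415],ha[220,386],ha[193,415])
print("red B",[hb[r,431].tolist() for r in(155,158,161,165,189,215,218,221)],[hb[189,c].tolist() for c in(396,399,402,410,455,460,464)])
print("or B",[hb[205,c].tolist() for c in(252,256,262,300,305,309)],[hb[r,282].tolist() for r in(178,181,185,225,229,232)])
print("roll",[hb[r,198].tolist() for r in range(208,276,5)],[hb[235,c].tolist() for c in range(165,246,5)])
print("drop",[hb[r,351].tolist() for r in range(215,275,5)])
def quad(f,h,lo,hi,z):
    m=cv2.inRange(h,np.array(lo),np.array(hi));c=max(cv2.findContours(m,0,1)[0],key=cv2.contourArea)
    w=np.array([ray(f,p[0],z)[:2] for p in c],np.float32)*1000
    r=cv2.minAreaRect(w);print(r, cen(c));return r
quad(A,ha,(30,100,180),(45,255,255),.016);quad(A,ha,(22,80,200),(30,255,255),.018)
quad(B,hb,(30,100,180),(45,255,255),.016)
```

```text
case [ 39 201 222] [ 43 218 117] pad [ 27 141 238] [ 24 141 127] [ 24 123 135]
red B [[24, 32, 232], [9, 92, 186], [2, 197, 229], [3, 193, 242], [3, 193, 246], [3, 191, 235], [3, 192, 245], [55, 6, 255]] [[25, 48, 138], [3, 182, 136], [3, 188, 157], [3, 190, 246], [4, 186, 247], [3, 188, 245], [38, 20, 252]]
or B [[23, 34, 230], [23, 209, 251], [23, 197, 251], [23, 196, 251], [24, 196, 253], [19, 46, 220]] [[18, 83, 162], [17, 201, 183], [22, 198, 250], [23, 196, 251], [21, 203, 243], [22, 170, 248]]
roll [[20, 44, 138], [22, 40, 173], [22, 40, 174], [24, 10, 253], [27, 10, 252], [25, 11, 252], [15, 158, 158], [15, 141, 123], [16, 132, 112], [15, 137, 115], [15, 167, 171], [26, 42, 43], [21, 15, 121], [26, 15, 117]] [[22, 38, 220], [22, 41, 214], [25, 12, 252], [24, 10, 252], [27, 10, 252], [25, 11, 252], [30, 6, 255], [30, 7, 254], [25, 11, 252], [27, 10, 252], [27, 10, 252], [27, 9, 253], [23, 40, 185], [22, 43, 180], [22, 44, 181], [23, 36, 228], [22, 38, 226]]
drop [[23, 37, 223], [17, 53, 129], [13, 117, 124], [2, 76, 130], [9, 165, 99], [11, 119, 73], [19, 64, 44], [20, 57, 67], [15, 64, 40], [20, 57, 40], [21, 50, 36], [15, 49, 31]]
((510.5751953125, -43.5897331237793), (104.19480895996094, 65.75919342041016), 86.50688171386719) [220.81570458 211.64385745]
((522.453125, 189.0572509765625), (65.81725311279297, 66.04153442382812), 87.16275024414062) [416.89893329 222.27439282]
((509.1937561035156, -45.96483612060547), (103.70065307617188, 67.70280456542969), 86.19268798828125) [527.40126513 227.05826654]
```

Run:
```python
from h import *
import pickle
A=pickle.load(open("A.pkl","rb"));B=pickle.load(open("B.pkl","rb"))
ha=cv2.cvtColor(A["img"],cv2.COLOR_RGB2HSV);hb=cv2.cvtColor(B["img"],cv2.COLOR_RGB2HSV)
for r in list(range(179,190))+list(range(234,244)): print(r,ha[r,222].tolist(),ray(A,(222,r),.016)[:2].round(4),ray(A,(222,r),0)[0].round(4))
# lid ellipses: world-plane min circle of the lid's bright top
def circ(f,near,lo,hi,z,r=50):
    c=blob(f["img"],near,lo,hi,r);w=np.array([ray(f,p[0],z)[:2] for p in c],np.float32)*1000
    print(cv2.minEnclosingCircle(w),cv2.fitEllipse(cv2.convexHull(w)),len(c))
circ(B,(431,189),(0,150,200),(8,255,255),.065);circ(B,(282,205),(15,150,215),(30,255,255),.053)
circ(B,(200,243),(0,0,240),(179,20,255),.05,45)
T=grab_frame("top")
circ(T,(337,230),(0,130,120),(8,255,255),.06,15);circ(T,(383,226),(10,130,120),(30,255,255),.048,15)
circ(T,(296,213),(30,100,100),(45,255,255),.016,25);circ(T,(229,209),(20,80,120),(30,255,255),.018,20)
circ(T,(409,212),(0,0,200),(179,25,255),.05,14)
a=cv2.resize(B["img"][150:300,160:480],None,fx=2.5,fy=2.5);cv2.imwrite("pics/Bc.png",a[:,:,::-1])
```

```text
179 [23, 48, 150] [ 0.4695 -0.0389] 0.4729
180 [23, 57, 94] [ 0.4707 -0.039 ] 0.4741
181 [23, 34, 209] [ 0.4718 -0.0391] 0.4753
182 [22, 28, 240] [ 0.473  -0.0392] 0.4766
183 [29, 37, 146] [ 0.4742 -0.0393] 0.4778
184 [43, 218, 117] [ 0.4754 -0.0394] 0.4791
185 [42, 194, 130] [ 0.4765 -0.0395] 0.4803
186 [40, 200, 162] [ 0.4777 -0.0396] 0.4815
187 [39, 200, 215] [ 0.4789 -0.0397] 0.4828
188 [39, 201, 222] [ 0.4801 -0.0398] 0.484
189 [39, 199, 220] [ 0.4813 -0.0399] 0.4853
234 [39, 201, 217] [ 0.5374 -0.0448] 0.5441
235 [39, 201, 216] [ 0.5387 -0.0449] 0.5455
236 [39, 207, 217] [ 0.54  -0.045] 0.5468
237 [38, 205, 205] [ 0.5414 -0.0452] 0.5482
238 [33, 54, 204] [ 0.5427 -0.0453] 0.5496
239 [17, 24, 216] [ 0.544  -0.0454] 0.551
240 [23, 30, 221] [ 0.5453 -0.0455] 0.5524
241 [24, 33, 230] [ 0.5466 -0.0456] 0.5537
242 [25, 32, 226] [ 0.548  -0.0457] 0.5551
243 [22, 31, 225] [ 0.5493 -0.0458] 0.5565
((450.8836975097656, -185.35365295410156), 30.2757625579834) ((450.7965393066406, -185.34095764160156), (59.62876892089844, 60.19059753417969), 22.923830032348633) 169
((471.9837951660156, -336.6248779296875), 27.935997009277344) ((472.04693603515625, -336.7311706542969), (55.180397033691406, 55.58317947387695), 166.99822998046875) 145
((519.5118408203125, -430.3758239746094), 31.759191513061523) ((519.2726440429688, -430.22216796875), (61.729000091552734, 63.06441879272461), 23.685684204101562) 184
((449.34088134765625, -183.1042022705078), 30.717031478881836) ((451.0352478027344, -181.4535369873047), (53.54969024658203, 62.16526412963867), 47.33809280395508) 47Traceback (most recent call last):
  File "<stdin>", line 13, in <module>
  File "<stdin>", line 8, in circ
  File "h.py", line 16, in blob
    c=max(cv2.findContours(m,cv2.RETR_EXTERNAL,cv2.CHAIN_APPROX_NONE)[0],key=cv2.contourArea)
ValueError: max() iterable argument is empty
```

Run:
```python
from h import *
import pickle
for n,p in[("B2",[.53,-.30,.38]),("A2",[.56,.07,.38])]:
    move_ptp(p,down(-np.pi/2)); f=grab_frame("wrist"); pickle.dump(f,open(f"{n}.pkl","wb"))
    cv2.imwrite(f"pics/{n}.png",f["img"][:,:,::-1])
A=pickle.load(open("A2.pkl","rb"));B=pickle.load(open("B2.pkl","rb"))
print(B["eye"],A["eye"],get_time(),get_joints().round(2))
def quad(f,lo,hi,z):
    h=cv2.cvtColor(f["img"],cv2.COLOR_RGB2HSV)
    m=cv2.inRange(h,np.array(lo),np.array(hi));c=max(cv2.findContours(m,0,1)[0],key=cv2.contourArea)
    w=np.array([ray(f,p[0],z)[:2] for p in c],np.float32)*1000
    print(cv2.minAreaRect(w), cen(c))
quad(A,(30,100,170),(45,255,255),.016);quad(A,(22,80,200),(30,255,255),.018);quad(B,(30,100,170),(45,255,255),.016)
def circ(f,w0,lo,hi,z,r=50):
    near=proj(f,w0);c=blob(f["img"],near,lo,hi,r);w=np.array([ray(f,p[0],z)[:2] for p in c],np.float32)*1000
    print(near.round(),cv2.minEnclosingCircle(w),cv2.fitEllipse(cv2.convexHull(w)))
circ(B,(.451,-.185,.065),(0,150,200),(8,255,255),.065);circ(B,(.472,-.337,.053),(15,150,215),(30,255,255),.053)
circ(B,(.519,-.43,.05),(0,0,240),(179,20,255),.05,45)
```

```text
[ 0.60086001 -0.30184496  0.34785185] [0.63113193 0.06718248 0.34785112] 7.9583 [ 0.01  0.43  1.74 -0.    0.97  1.58]
((532.492431640625, -43.99177932739258), (105.00337219238281, 32.9716911315918), 87.49968719482422) [408.12695473 202.05493827]
((523.7384643554688, 188.59693908691406), (66.35803985595703, 66.1706771850586), 87.41773986816406) [212.46682709 209.26744586]
((511.98187255859375, -46.034019470214844), (103.99151611328125, 71.3675308227539), 86.27044677734375) [ 95.91093777 193.43868955]
[206. 262.] ((452.999267578125, -185.31991577148438), 30.335315704345703) ((452.7789001464844, -185.29855346679688), (59.752689361572266, 60.70561218261719), 93.8480224609375)
[348. 239.] ((470.2965393066406, -335.4067077636719), 27.625391006469727) ((473.0643310546875, -335.9876403808594), (51.60982131958008, 54.802433013916016), 145.25054931640625)
[438. 197.] ((521.1093139648438, -430.16094970703125), 31.666093826293945) ((521.1928100585938, -429.9992370605469), (62.118412017822266, 62.97480773925781), 60.4946403503418)
```

View pics/B2.png

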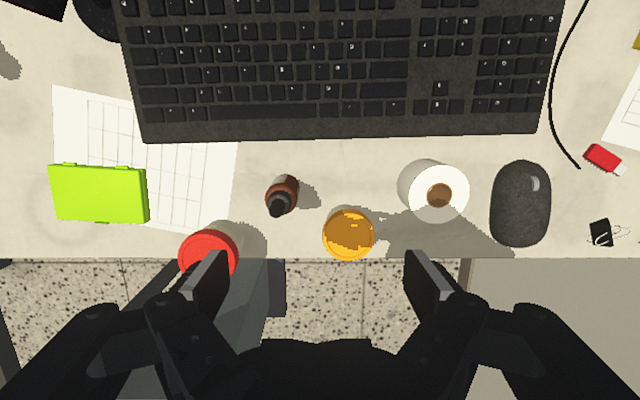

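View pics/A2.png

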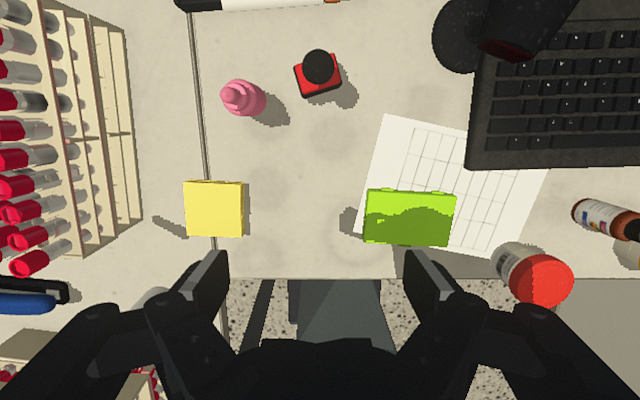

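B2 shows red (208,252), orange (348,235), dropper bulb (279,203) and roll (438,192), with the keyboard edge at row 140. A2 shows the pad at (215,209) and the case at (408,217), with its hinges at the back, plus the stamp at (317,72), pink bottle (242,97) and keyboard corner (467,168). Moving the red cup now.

```bash
cat >> h.py <<'E'
H=.36
def pick(xy,gz,yaw):
    o=down(yaw);g=gz+.155
    move_ptp([*xy,H],o);release();line_to([*xy,g+.03],.25);line_to([*xy,g],.08)
    close();print("grip",get_grip_width(),get_finger_force(),get_time())
    line_to([*xy,g+.02],.08);line_to([*xy,H],.3)
def place(xy,gz,yaw,F=5):
    o=down(yaw);g=gz+.155
    move_ptp([*xy,H],o);line_to([*xy,g+.03],.25);dwell(.3)
    print("contact",line_to([*xy,g-.003],.03,max_force=F),get_eef_pos()[2]-g)
    release();dwell(.2);line_to([*xy,g+.09],.2);line_to([*xy,H],.3);print(get_time())
E
python3 - <<'E'
from h import *
import pickle
A2=pickle.load(open("A2.pkl","rb"));B2=pickle.load(open("B2.pkl","rb"));B=pickle.load(open("B.pkl","rb"))
print("kb",ray(A2,(467,168),.02),ray(A2,(470,120),.02),"rack",ray(A2,(135,200),.08),"stamp",ray(A2,(317,66),.09),"mic",ray(A2,(510,45),.1))
print("drop",ray(B2,(278,204),.1),ray(B,(352,262),.1))
pick((.4519,-.1853),.054,0); place((.5231,.1888),.072,0)
E
```

```text
kb [ 0.57421875 -0.10228587  0.02      ] [ 0.62612872 -0.09805049  0.02      ] rack [0.55403321 0.23813389 0.08      ] stamp [0.66901366 0.06630076 0.09      ] mic [ 0.68222129 -0.0800383   0.1       ]
drop [ 0.52581773 -0.2686569   0.1       ] [ 0.51048728 -0.26699393  0.1       ]
grip 0.6965512078736289 62.07442442653701 11.5333
contact True 0.0012204115785026115
17.1417
```

```bash
cat >> h.py <<'E'
def circ(f,w0,lo,hi,z,r=50):
    near=proj(f,w0);c=blob(f["img"],near,lo,hi,r);w=np.array([ray(f,p[0],z)[:2] for p in c],np.float32)*1000
    e=cv2.fitEllipse(cv2.convexHull(w));return np.array(e[0]),e[1]
E
python3 - <<'E'
from h import *
W=[]
for s,p in((1,[.47,.19,.38]),(-1,[.565,.19,.38])):
    move_ptp(p,down(s*np.pi/2)); f=grab_frame("wrist")
    cv2.imwrite(f"pics/R{s}.png",f["img"][:,:,::-1])
    print(circ(f,(.523,.189,.083),(0,150,200),(8,255,255),.083,45))
    c=blob(f["img"],proj(f,(.523,.189,.018)),(20,80,90),(32,255,255),60)
    print(cv2.boundingRect(c),[ray(f,q,.018).round(4)[:2] for q in cv2.boxPoints(cv2.minAreaRect(c))])
print(get_time())
f=grab_frame("wrist")
E
```

```text
(array([521.35852051, 189.92514038]), (59.56589889526367, 59.832672119140625))
(289, 192, 58, 38) [array([0.4836, 0.1572]), array([0.4836, 0.2229]), array([0.5293, 0.2242]), array([0.5292, 0.1561])]
(array([523.72851562, 189.8114624 ]), (59.766929626464844, 60.16551971435547))
(287, 183, 59, 36) [array([0.5225, 0.2231]), array([0.5623, 0.22  ]), array([0.5588, 0.1544]), array([0.5187, 0.1554])]
21.2333
```

View pics/R1.png

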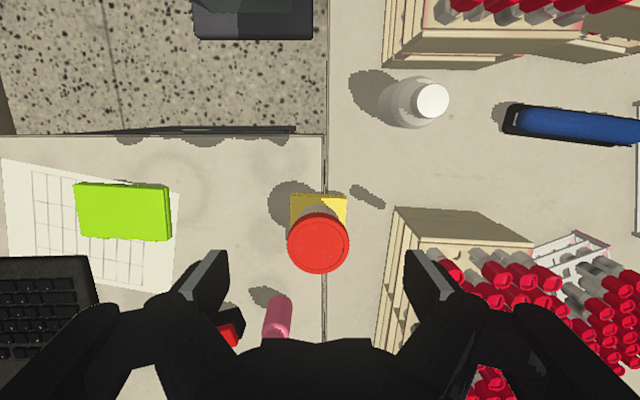

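The red lid at (317,243) stands upright on the pad, and the two views put its centre within about 1 mm of the pad's centre. Next the orange cup.

Run:
```python
from h import *
pick((.4722,-.3364),.042,0); place((.5228,.1894),.125,0)
for s,p in((-1,[.565,.19,.42]),(1,[.47,.16,.42])):
    move_ptp(p,down(s*np.pi/2)); f=grab_frame("wrist")
    cv2.imwrite(f"pics/O{s}.png",f["img"][:,:,::-1])
    print(circ(f,(.523,.189,.136),(15,150,200),(30,255,255),.136,50))
for s in (-1,1):
    move_ptp([.49-.04*s,-.30,.36],down(s*np.pi/2)); f=grab_frame("wrist");cv2.imwrite(f"pics/D{s}.png",f["img"][:,:,::-1])
    # dropper silhouette: dark/brown pixels near it
    x=proj(f,(.517,-.268,.1));print(x,f["eye"])
print(get_time())
a=np.vstack([cv2.imread(f"pics/D{s}.png")[140:300,200:460] for s in(-1,1)]);a=cv2.resize(a,None,fx=1.8,fy=1.8)
b=np.vstack([cv2.imread(f"pics/O{s}.png")[120:300,200:460] for s in(-1,1)]);b=cv2.resize(b,(320,a.shape[0]))
cv2.imwrite("pics/OD.png",np.hstack([a,b]));print(a.shape)
```

```text
grip 0.6426679947961759 62.77641786960885 25.2667
contact True 0.000798815259279051
31.2167
(array([523.86022949, 188.63484192]), (54.69517135620117, 56.067325592041016))
(array([521.27288818, 188.48016357]), (55.17673873901367, 55.33584976196289))
[275.14828971 221.5087886 ] [ 0.60106247 -0.30130229  0.32794924]
[354.44890699 279.94599506] [ 0.37892664 -0.30185447  0.32785233]
40.1917
(576, 468, 3)
```

View pics/OD.png

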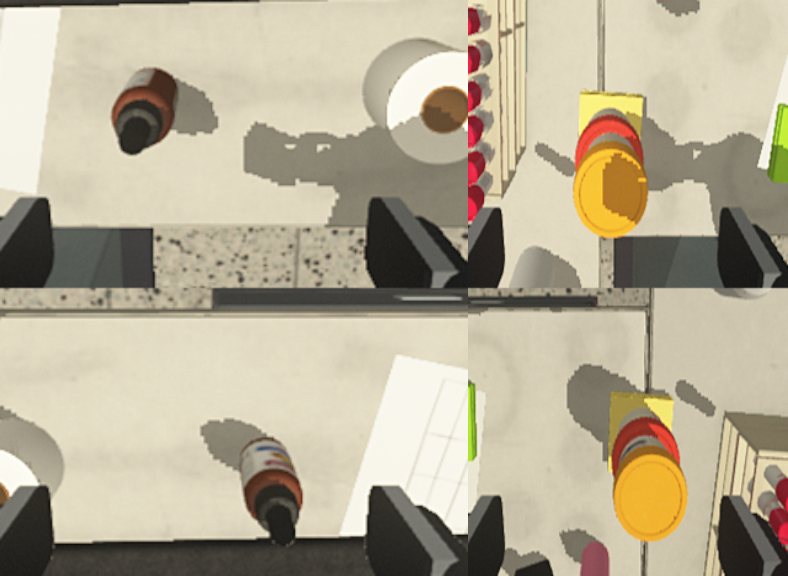

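The stack stands straight, with orange concentric on red to within about 1 mm. The dropper's bulb tip is at (274,219) in D-1 and (358,276) in D1.

Run:
```python
from h import *
class F(dict):pass
move_ptp([.45,-.30,.36],down(np.pi/2)); f=grab_frame("wrist")
a=ray(f,(358,275.6),.1)[:2]
g=dict(f);  # opposite view: same K, rotate pose
move_ptp([.53,-.30,.36],down(-np.pi/2)); g=grab_frame("wrist")
b=ray(g,(274,219),.1)[:2]; print(a,b)
c=(a+b)/2
pick(c,.057,-np.pi/2); place((.517,.0722),.057,-np.pi/2,4)
```

```text
[ 0.51266862 -0.26507009] [ 0.51901438 -0.26764505]
grip 0.3590129657241203 58.69689826271497 45.4583
contact True 0.00041701112428962905
51.2667
```

Run:
```python
from h import *
import pickle
A2=pickle.load(open("A2.pkl","rb"))
s=grab_frame("scene");t=grab_frame("top")
cv2.imwrite("pics/s1.png",cv2.resize(s["img"][100:260,200:440],None,fx=3,fy=3)[:,:,::-1])
print("micbase",ray(s,(340,177),0),ray(t,(312,162),0))
pick((.5202,-.4301),.036,-np.pi/2)
```

```text
micbase [ 0.70964947 -0.08675272  0.        ] [ 0.6957356  -0.09697148  0.        ]
grip 0.7335369319877331 66.0925173634314 54.9833
```

View pics/s1.png

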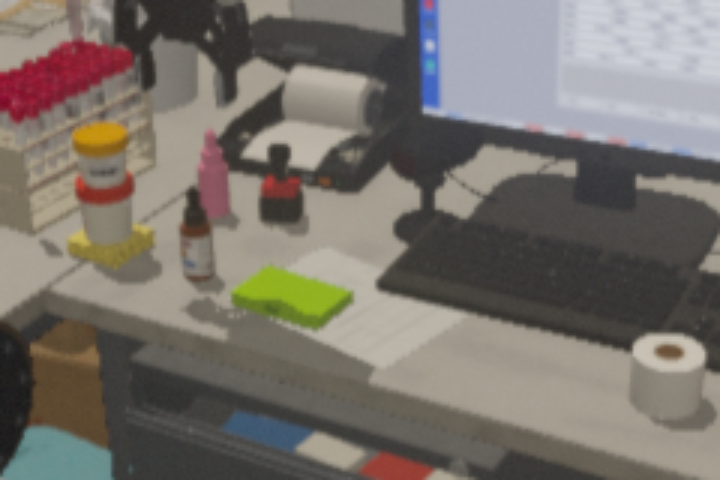

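The cup stack and the dropper stand correctly, and the microphone's head behind the case is at about x 0.71. I'll place the roll with the fingers turned 30° to stay clear of the microphone and the keyboard.

Run:
```python
from h import *
xy=(.6088,-.0507);g=.036+.155;o=down(np.radians(30))
move_ptp([*xy,H],o);dwell(.3)
if line_to([*xy,g+.02],.12,max_force=8): print("HIT",get_eef_pos())
else:
    print(line_to([*xy,g-.003],.03,max_force=4),get_eef_pos()[2]-g)
    release();dwell(.2);print(get_contact_force());line_to([*xy,g+.06],.1);line_to([*xy,H],.3)
    for s,p in((-1,[.58,.04,.38]),(1,[.49,.04,.38])):
        move_ptp(p,down(s*np.pi/2));f=grab_frame("wrist");cv2.imwrite(f"pics/F{s}.png",f["img"][:,:,::-1])
        try: print(circ(f,(*xy,.05),(0,0,240),(179,20,255),.05,42))
        except Exception as e: print(e)
        c=blob(f["img"],proj(f,(.511,-.045,.016)),(30,100,80),(45,255,255),80)
        print(cv2.minAreaRect(np.array([ray(f,q[0],.016)[:2] for q in c],np.float32)*1000))
a=np.hstack([cv2.imread(f"pics/F{s}.png")[:,120:520] for s in(-1,1)]);cv2.imwrite("pics/F.png",a);print(get_time())
```

```text
True 0.000851039564816275
[-0.26441212 -0.41767288 -0.13942559]
(array([601.81420898, -53.10662079]), (67.57645416259766, 76.92572784423828))
((513.2118530273438, -43.188751220703125), (104.70703125, 71.60028839111328), 86.45303344726562)
(array([607.44805908, -50.68742371]), (59.950531005859375, 61.44460678100586))
((509.1776428222656, -43.35997009277344), (104.43988800048828, 69.35893249511719), 86.43131256103516)
66.3167
```

View pics/F.png

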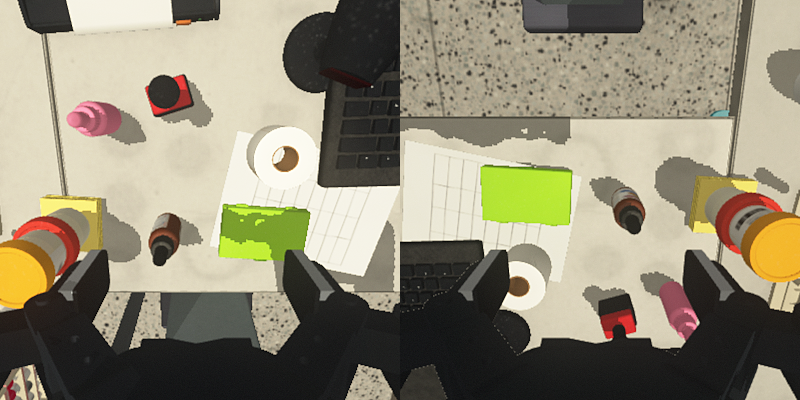

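F shows the roll standing behind the case, with the dropper between the pad and the case. A last check of the dropper's tip from both views: (278,252) on the left and (354,224) on the right.

Run:
```python
from h import *
f=grab_frame("wrist");print(ray(f,(353,226),.1))
m=cv2.inRange(cv2.cvtColor(f["img"],cv2.COLOR_RGB2HSV),np.array((0,0,0)),np.array((179,255,90)))
move_ptp([.58,.04,.38],down(-np.pi/2));g=grab_frame("wrist");print(ray(g,(279,254),.1))
a=[cv2.resize(i["img"][r-40:r+40,c-40:c+40],(400,400),interpolation=cv2.INTER_NEAREST) for i,r,c in((f,215,350),(g,240,282))]
cv2.imwrite("pics/G.png",np.hstack(a)[:,:,::-1])
```

```text
[0.51442495 0.0716096  0.1       ]
[0.52753928 0.07205613 0.1       ]
```

View pics/G.png

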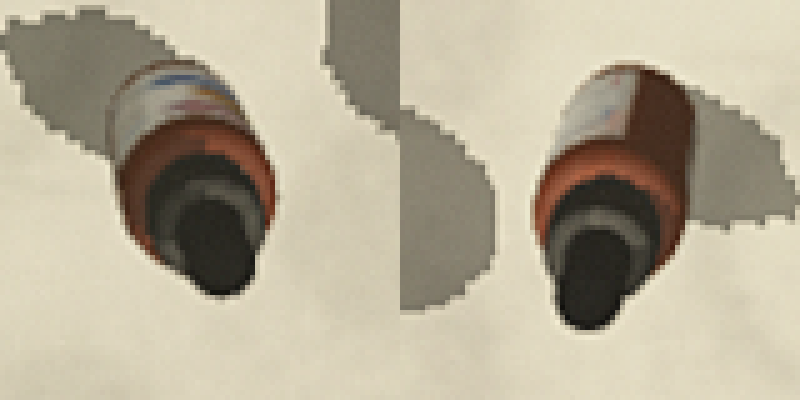

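The tip works out to (0.519, 0.071), against a target of (0.517, 0.073), so it is good to about 3 mm. Handing in.

```bash
python3 -c "
from bench import *
print(get_time(),close_job())"
```

```text
the job is handed in; nothing more can be done
69.075 None
```

The job is handed in at 69 s: the red cup is on the pad with the orange cup on its lid, the dropper stands midway between pad and case (about 3 mm off by camera), and the roll stands behind the case with a gap of about 3 cm.

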